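Pack up the painting box

ROBOT

A 6-joint arm with a two-finger parallel gripper is mounted at the origin on the work surface. World frame = base frame: x ahead of the robot, y to its left, z up, the work surface at z = 0. Lengths are in mm, angles in rad, forces in N, time in s.
With the tool pointing down it reaches from about 250 to 725 mm from the base axis. Payload 4 kg.
Tool frame: the origin (TCP) lies at the very end of the fingers, on their centre line; the grasp point (between the pads) lies 19 mm behind it; z points along the fingers, y is the line along which they close (so a half turn about z gives the same grasp; the last joint's range is limited). The gripper opens to 85 mm and grips with 20 to 120 N. Pads are 22 mm wide; open, the fingers measure 114 mm over their backs; the gripper's body (76 mm by 85 mm) begins 54 mm behind the grasp point. The pads swing forward as they close: fully open they stand 13 mm farther back than shut.
Start: joints at [1.113, 0.241, 0.005, 1.335, 0, 1.571], TCP at [220.986, 448.514, 203.206] pointing down, gripper open.
Joint ranges: [-2.72, 2.72], [-1.05, 1.87], [-1.09, 1.28], [-1.99, 2.15], [-1.42, 1.44], [-3.14, 3.14]. Speed limits (rad/s): [2.79, 2.79, 3.14, 3.14, 3.14, 3.14].

INTERFACE

Orientations are given as a unit quaternion [w, x, y, z].
In Python, from station import get_obs, viewer, hand_in gives the robot as it stands.
- The arm moves only by the tool move_arm, never from a script. Its argument "moves" is a list of rows, each a list of 3 entries, a list of its own where there are three numbers: the turn, a rotation vector about the world's x, y, z in degrees, then the shift along the world's x, y, z in m, then the opening, from 0 (shut) to 1 (fully open). A call has 1 to 8 rows; each row shifts and turns the commanded pose from where the row before left it; what a row does not reach is not made up. A row lasts 1/8 s, in which the tool goes at most 62.5 mm and 10.7 degrees, less where a joint would pass 70% of its speed; a pose out of reach is approached as far as the arm can. A call is refused whole if a number of a shift passes 0.0625 or a number of a turn 10.7, either way. A call with a gripper value outside its range is refused whole. The fingers move at their own pace and stop on an object; "grip_force" is the grip in N (left out, the last holds). Time passes only in rows, so rows that do not move let the fingers close. It gives the time, the measured TCP pose, the force, the opening and the grip force at its end, in the units of the state.
- get_obs(): the state, without advancing time (a new reading comes with each control period).
- viewer.snapshot(name): name is "scene" or "side" or "wrist"; returns a dict with "img" (384x512x3 uint8, blue, green, red), "depth" (384x512 float32, mm along the optical axis (not along the pixel's ray), 0 where there is no reading), "K" (3x3 intrinsics, pixels), "origin" and "rotation" of the camera in the world; the wrist camera has in their place "hand_eye" (4x4, takes a point from camera to tool coordinates, whose origin is the TCP and whose axes are the flange's). Camera axes: x right, y up, looking along -z (the intrinsics and any distortion apply to the point x, -y, -z); pixel columns grow to the right and rows downward; lengths in mm; the calibration is good to about 2 mm. A picture is of the moment at which its call begins: read the wrist's pose just before it.
- hand_in(): hands the job in; it is judged then, once.
The state is a dict: "time": time; "joint_positions": joint angles; "joint_velocities": joint speeds; "tau": joint torques, N m; "eef_pos": TCP position; "orientation": TCP orientation; "force": force on the tool from outside, world axes, zero at the start; "ft_torque": the same for the moment, N m; "grip_width": opening from 0.0 (shut) to 1.0 (fully open); "finger_force": force on a finger pad.
Only numpy, scipy, OpenCV 4.12 (cv2) and the standard library are available. Lean on these libraries where they do the work, as an engineer would, in place of code of your own. Each camera call takes 0.05 s, during which the arm holds its last target. There are 200 camera calls.

TASK

Pack up the little wooden painting box: push the palette board and the side drawer fully home with your fingertips, and only then push the lid over and press it down until it is shut. Work gently, so that the box stays where it stands and nothing slams; push with the fingers only and do not lift anything. Leave the tubes, jar, cup, brush and painting knife around the box alone.

Things in the scene. Friction and masses are not known exactly. Their poses are not given: they have to be found in the camera images.
- pochade: Wooden painting box (pochade box) with brass corners, loose on the table, 2 to 3 kg; a hard shove slides it. 180 mm deep (its x), 240 mm wide (its y), 75 mm high to the rim, 99 mm with lid shut. Origin: centre of its underside. Its x points from the clasp side (nearest the robot) to the hinge side (far from the robot), its y to the drawer side.
- drawer (a joint): How far the drawer is pulled out, m: 0 = fully home (front panel against the box side), at most 0.09. It slides out to the box's +y, with about 1.5 N of friction and no spring.
- drawer_front (a point): Centre of the outer face of the drawer front, on the box's +y side: a flat wooden panel 168 mm (box x) by 38 mm high, 8 mm thick, from 7 to 45 mm above the table, with a flat brass ring pull; 128 mm from the box centre when home. Push it towards the box's -y. Two small paint tubes lie inside the drawer.
- palette (a joint): How far the palette board is slid out, m: 0 = fully home (its end lip against the box side), at most 0.09. It slides out to the box's -y, with about 1.2 N of friction and no spring.
- palette_lip (a point): Centre of the outer face of the palette board's end lip, on the box's -y side: a flat wooden strip 168 mm (box x) by 20 mm high, 8 mm thick, from 54 to 74 mm above the table; 128 mm from the box centre when home. Push it towards the box's +y. The 6 mm board behind it carries two metal cups that reach 81 mm above the table.
- lid (a joint): Opening angle of the lid, rad: 0 = shut flat on the rim, 1.57 = upright, more than that = leaning back away from the robot; at most 1.95. The stiff friction hinge (about 0.34 N m) holds it at any angle; the lid weighs 0.3 kg.
- lid_hinge (a point): Middle of the lid's hinge line, 90 mm from the box centre along the box's +x, 75 mm above the table; the line is parallel to the box's y.
- lid_edge (a point): Middle of the lid's free edge, at the outer face: 180 mm from the hinge line along the lid. The lid is 240 mm wide and 24 mm thick; its plain outer face lies 24 mm outside the plane through the hinge (on top when shut, on the far side from the robot when upright). A painted panel is fixed in its inner face.
- tube_a: Cream paint tube lying inside the drawer, 22 mm thick, about 105 mm long. Origin: underside, about mid-length. It stays in the drawer.
- tube_b: Black paint tube lying inside the drawer, 22 mm thick, about 100 mm long. Origin: underside, about mid-length. It stays in the drawer.
- tube_standing: Black paint tube standing upright on its cap, 40 mm across, 157 mm tall. Origin: centre of its underside. Leave alone.
- tube_lying: Pink paint tube lying on the table, 36 mm thick, about 145 mm long. Origin: underside, about mid-length; x runs from cap to tail. Leave alone.
- paint_jar: White screw-top paint jar with black cap, diameter 70 mm, height 88 mm. Origin: centre of its underside. Leave alone.
- water_cup: Clear plastic water cup, rim diameter 80 mm, height 95 mm, with a brush standing in it that reaches 153 mm high. Origin: centre of its underside. Leave alone.
- palette_knife: Painting knife with wooden handle lying on the table, 210 mm long, 18 mm high; x runs from handle to blade. Origin: underside, near mid-length. Leave alone.
- brush: Brush lying on the table, 200 mm long, 11 mm high; x runs from handle to bristles. Origin: underside, near mid-length. Leave alone.

How it is judged:
By the outcome, as a careful person would: the job done as asked, in the order asked, and still so for the second after the job is handed in, with the robot touching nothing.
It also fails if it takes over 72 s, if anything falls off the work surface, if the arm or the gripper's body presses on something with over 40 N, if the wrist force passes 120 N, or if a joint passes its speed limit or range.

## Working session

There is one attempt and no reset: what is moved stays moved. The work goes in short steps, Python scripts to look and compute and a tool call to move; the robot and the scene stay as the last step left them, time stands still between calls to the robot, and variables do not carry over. Pictures are saved under pics/ and viewed, at most 10 in all, crops included, and the job is handed in when it is done.

Besides the shell and the picture viewer there is one more tool, called after "Call:" as name(argument=value, ...), one argument or row to a line, values as JSON. move_arm: Moves the arm, as the interface text tells. Its arguments: {"type":"object","properties":{"moves":{"type":"array","items":{"type":"array"}},"grip_force":{"type":"number"}},"required":["moves"]}

```bash
mkdir -p pics; ls; cat > h.py <<'E'
import numpy as np, cv2
from station import get_obs, viewer, hand_in
def snap(n):
    s=viewer.snapshot(n); return s
def cloud(s):
    K=s["K"]; d=s["depth"]; v,u=np.mgrid[:384,:512]
    p=np.stack([(u-K[0,2])/K[0,0]*d,-(v-K[1,2])/K[1,1]*d,-d],-1)
    return p@np.array(s["rotation"]).T+np.array(s["origin"])
E
python3 - <<'E'
from h import *
a=snap("scene");b=snap("side")
cv2.imwrite("pics/scene.png",a["img"]);cv2.imwrite("pics/side.png",b["img"])
np.savez("a.npz",**a);np.savez("b.npz",**b)
for s in(a,b):print({k:s[k] for k in s if k not in("img","depth")})
print(get_obs())
E
```

```text
pics
{'K': array([[394.15684028,   0.        , 253.59948303],
       [  0.        , 394.15684028, 191.68637196],
       [  0.        ,   0.        ,   1.        ]]), 'origin': array([ 406.55102847, -596.92372942,  861.08974715]), 'rotation': array([ 0.93282803,  0.33942637, -0.03895037, -0.11447477])}
{'K': array([[468.04883421,   0.        , 255.61371116],
       [  0.        , 468.04883421, 192.78286664],
       [  0.        ,   0.        ,   1.        ]]), 'origin': array([476.07659122, 947.35433992, 771.54113566]), 'rotation': array([-0.02469108, -0.00906172,  0.44195927,  0.89664945])}
{'time': 0.1, 'joint_positions': array([1.11296713e+00, 2.41295304e-01, 3.87114944e-03, 1.33519504e+00,
       9.74396691e-06, 1.57078991e+00]), 'joint_velocities': array([ 0.00053614, -0.00290929,  0.002282  , -0.00192676, -0.00041769,
        0.00029225]), 'tau': array([-4.05349356e-04, -3.73135900e+01,  2.53010666e+01,  1.08670117e-02,
       -3.03815375e-05,  4.15403179e-06]), 'eef_pos': array([220.72907873, 447.96260698, 202.42782028]), 'orientation': array([-2.11570355e-04,  2.26917359e-01,  9.73913590e-01, -8.86549291e-04]), 'force': array([ 0.11386431, -0.28694334, -0.6490261 ]), 'ft_torque': array([-0.01766577, -0.04538185,  0.04061038]), 'finger_force': 0.0, 'grip_width': 1.00134043668589}
```

View pics/scene.png

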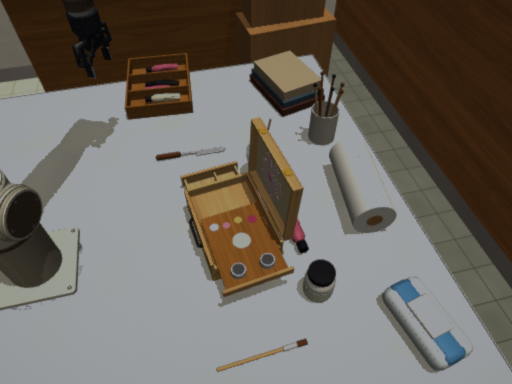

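View pics/side.png

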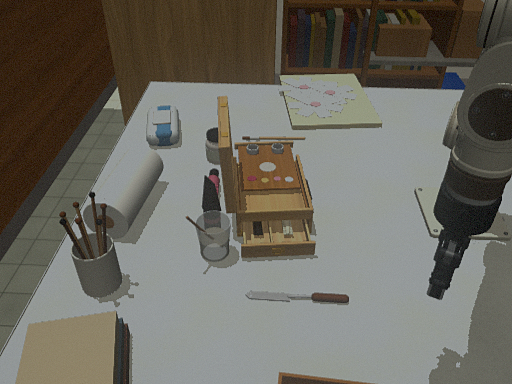

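Scene: box centred near (240,215), lid upright on its far side, palette sliding out at the bottom (lip near (255,280)), drawer out at the top (front near (210,172)). The knife lies at (190,153) beyond the drawer, the cup and tube behind the lid, and the jar at (320,280).

```bash
cat > h.py <<'E'
import numpy as np, cv2
from scipy.spatial.transform import Rotation as R
from station import get_obs, viewer, hand_in
def snap(n): return viewer.snapshot(n)
def cloud(s):
    K=s["K"]; d=s["depth"]; v,u=np.mgrid[:384,:512]
    p=np.stack([(u-K[0,2])/K[0,0]*d,-(v-K[1,2])/K[1,1]*d,-d],-1)
    q=np.array(s["rotation"]); r=R.from_quat(q[[1,2,3,0]]).as_matrix() if q.size==4 else q
    P=p@r.T+np.array(s["origin"]); P[d==0]=np.nan; return P
E
python3 - <<'E'
from h import *
a=dict(np.load("a.npz"));b=dict(np.load("b.npz"))
out=[]
for n,s in(("a",a),("b",b)):
    P=cloud(s).reshape(-1,3); c=s["img"].reshape(-1,3)
    m=(P[:,0]>330)&(P[:,0]<720)&(P[:,1]>-300)&(P[:,1]<350)&(P[:,2]>-5)&(P[:,2]<330)
    print(n,m.sum(),np.median(P[m&(P[:,2]<12)][:,2])); out.append((P[m],c[m]))
P=np.vstack([o[0] for o in out]);C=np.vstack([o[1] for o in out])
# top-down maps: 1px=1mm? 1.2 scale ; x right,y up
def tile(col):
    I=np.zeros((600,390,3),np.uint8)
    o=np.argsort(P[:,2])
    for p,k in zip(P[o],col[o]): cv2.circle(I,(int(p[0]-330),int(300-p[1])),1,tuple(int(t) for t in k),-1)
    for g in range(-300,300,50): cv2.putText(I,str(g),(0,300-g),0,.35,(255,255,255),1)
    for g in range(350,720,50): cv2.putText(I,str(g),(g-330,595),0,.35,(255,255,255),1); 
    I[::50,::10]=255; I[::10,20::50]=255
    return I
h=cv2.applyColorMap((np.clip(P[:,2],0,255)).astype(np.uint8).reshape(-1,1),cv2.COLORMAP_JET).reshape(-1,3)
cv2.imwrite("pics/top.png",np.hstack([tile(C),tile(h)]))
E
```

```text
a 30250 -0.12692062242149404
b 27991 0.8224457566592491
```

View pics/top.png

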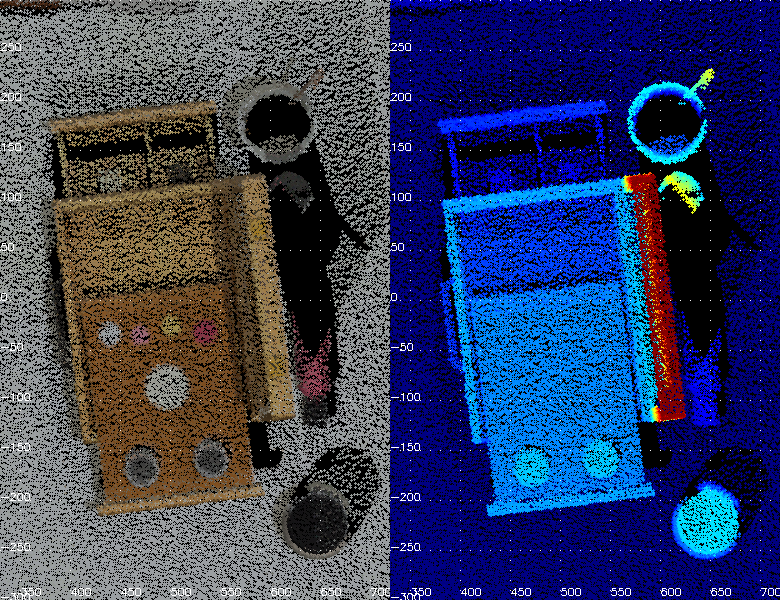

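The top-down map shows the drawer front from about (375,175) to (535,192), the lip from about (420,-212) to (583,-192), and the box turned by about +7°. The lid stands near x≈600, with the tall tube (615,105), cup (600,175) and jar (635,-225) behind it. I'll fit the yaw, the travels and the lid angle.

```bash
python3 - <<'E'
from h import *
P=np.vstack([cloud(dict(np.load(f))).reshape(-1,3) for f in("a.npz","b.npz")])
def sel(x0,x1,y0,y1,z0,z1): return P[(P[:,0]>x0)&(P[:,0]<x1)&(P[:,1]>y0)&(P[:,1]<y1)&(P[:,2]>z0)&(P[:,2]<z1)]
for n,q in(("drawerfront",sel(365,555,160,205,30,50)),("lip",sel(420,590,-220,-185,66,79)),("lidtop",sel(555,650,-130,130,150,330))):
    r=cv2.minAreaRect(q[:,:2].astype(np.float32)); print(n,len(q),r,np.percentile(q[:,2],[2,50,98]),np.percentile(q[:,:2],[1,99],axis=0).round())
    print(cv2.boxPoints(r).round())
th=np.radians(6.6); ex=np.array([np.cos(th),np.sin(th)]); ey=np.array([-ex[1],ex[0]])
q=sel(370,650,-150,130,70,80); print("rim box coords",np.percentile(q[:,:2]@ex,[1,99]),np.percentile(q[:,:2]@ey,[1,99]))
q=sel(530,660,-130,130,90,330); u=q[:,:2]@ex
for z in range(90,300,20):
    k=u[abs(q[:,2]-z)<5]; print(z,len(k),np.percentile(k,[2,50,98]).round(1) if len(k) else "")
print("tops",np.percentile(q[:,2],[90,99]))
t=sel(560,600,0,1,0,1); 
for n,b in(("stand",(600,640,70,125)),("cup",(560,640,130,220)),("jar",(590,690,-270,-180))):
    q=sel(*b,50,170);print(n,np.percentile(q,[2,98],axis=0).round())
E
```

```text
drawerfront 913 ((462.8253479003906, 180.00099182128906), (38.72978973388672, 169.0621795654297), 89.8384780883789) [30.55100896 40.29995706 47.42442073] [[381. 163.]
 [544. 198.]]
[[378. 161.]
 [547. 160.]
 [547. 199.]
 [378. 200.]]
lip 678 ((508.20989990234375, -192.54849243164062), (163.26026916503906, 28.958803176879883), 6.063112735748291) [66.13479097 72.28290093 76.38902007] [[ 430. -214.]
 [ 587. -185.]]
[[ 426. -187.]
 [ 429. -216.]
 [ 591. -198.]
 [ 588. -170.]]
lidtop 3319 ((612.8265991210938, 4.639549255371094), (64.96170806884766, 247.62059020996094), 7.1359357833862305) [152.88493144 233.15260332 256.34021549] [[ 569. -119.]
 [ 623.  124.]]
[[ 565.  123.]
 [ 596. -122.]
 [ 660. -114.]
 [ 630.  132.]]
rim box coords [392.39864889 605.66182246] [-206.75287726   55.08296251]
90 128 [573.6 589.9 646.4]
110 234 [574.8 590.6 643.2]
130 260 [575.  590.8 642. ]
150 233 [576.6 592.2 639.6]
170 213 [578.  592.  600.3]
190 213 [579.3 593.7 601.2]
210 233 [580.5 595.4 602.4]
230 90 [580.6 591.1 605.6]
250 1192 [582.8 594.9 607.1]
270 0 
290 0 
tops [254.68911858 256.51424525]
stand [[602.  94.  77.]
 [638. 124. 158.]]
cup [[571. 139.  51.]
 [638. 215.  98.]]
jar [[ 614. -255.   52.]
 [ 675. -189.   90.]]
```

Call:
move_arm(
  moves=[
    [[0, 0, -7.1], [0.03, -0.0275, 0], 0],
    [[0, 0, -7.1], [0.03, -0.0275, 0], 0],
    [[0, 0, -7.1], [0.03, -0.0275, 0], 0],
    [[0, 0, -7.1], [0.03, -0.0275, 0], 0],
    [[0, 0, -7.1], [0.03, -0.0275, 0], 0],
    [[0, 0, -7.1], [0.03, -0.0275, 0], 0],
    [[0, 0, -7.1], [0.03, -0.0275, 0], 0],
    [[0, 0, -7.1], [0.028, -0.0275, 0], 0],
  ],
  grip_force=20,
)

```text
time: 1.1
eef_pos: [459.6, 227.4, 202.7]
orientation: [-0.0, 0.664, 0.747, -0.0]
force: [0.4, 0.3, 0.6]
grip_width: 0.002
finger_force: 0.0
```

Call:
move_arm(
  moves=[
    [[0, 0, 0], [0, 0, -0.045], 0],
    [[0, 0, 0], [0, 0, -0.045], 0],
    [[0, 0, 0], [0, 0, -0.045], 0],
    [[0, 0, 0], [0, 0, -0.03], 0],
    [[0, 0, 0], [0, 0, -0.015], 0],
    [[0, 0, 0], [0.001, -0.01, 0], 0],
    [[0, 0, 0], [0, 0, 0], 0],
  ],
)

```text
time: 1.98
eef_pos: [461.0, 218.2, 24.4]
orientation: [0.0, 0.663, 0.748, 0.001]
force: [0.6, -0.1, 0.9]
grip_width: -0.002
finger_force: 0.0
```

```bash
python3 - <<'E'
from h import *
o=get_obs();print(o["eef_pos"],o["force"])
b=snap("side");cv2.imwrite("pics/s2.png",cv2.resize(b["img"][110:310,150:410],None,fx=2.5,fy=2.5))
E
```

```text
[460.98288989 218.19459298  24.37610941] [ 0.61877766 -0.08047376  0.89732492]
```

View pics/s2.png

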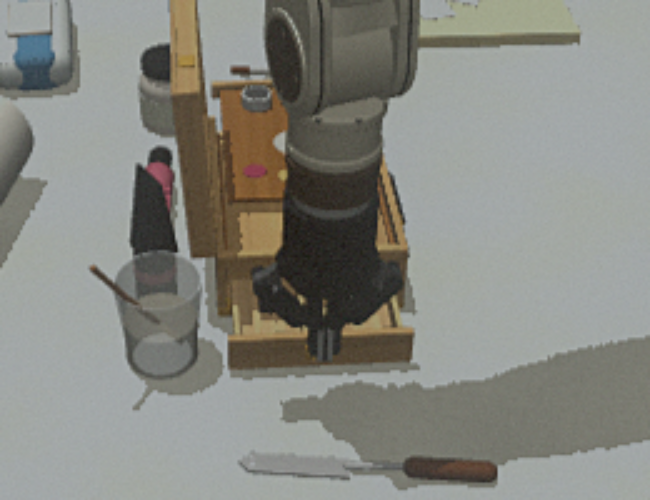

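Fingers are shut and in front of the drawer front, centred at about (323,345) in the crop. Pushing.

Call:
move_arm(
  moves=[
    [[0, 0, 0], [0.0005, -0.005, 0], 0],
    [[0, 0, 0], [0.0005, -0.005, 0], 0],
    [[0, 0, 0], [0.0005, -0.004, 0], 0],
    [[0, 0, 0], [0.0005, -0.004, 0], 0],
    [[0, 0, 0], [0.0005, -0.005, 0], 0],
    [[0, 0, 0], [0.0006, -0.005, 0], 0],
    [[0, 0, 0], [0.0006, -0.005, 0], 0],
    [[0, 0, 0], [0.0006, -0.005, 0], 0],
  ],
)

```text
time: 3.02
eef_pos: [464.3, 180.2, 23.2]
orientation: [-0.0, 0.663, 0.749, -0.0]
force: [0.8, -0.3, 0.4]
grip_width: -0.001
finger_force: 0.0
```

Call:
move_arm(
  moves=[
    [[0, 0, 0], [0.0006, -0.005, 0], 0],
    [[0, 0, 0], [0.0006, -0.005, 0], 0],
    [[0, 0, 0], [0.0006, -0.005, 0], 0],
    [[0, 0, 0], [0.0006, -0.005, 0], 0],
    [[0, 0, 0], [0.0006, -0.004, 0], 0],
    [[0, 0, 0], [0.0006, -0.004, 0], 0],
    [[0, 0, 0], [0.0005, -0.003, 0], 0],
    [[0, 0, 0], [0.0004, -0.003, 0], 0],
  ],
)

```text
time: 4.03
eef_pos: [468.8, 146.4, 23.2]
orientation: [-0.0, 0.663, 0.749, 0.0]
force: [0.6, 0.3, -0.5]
grip_width: -0.002
finger_force: 0.0
```

```bash
cat >> h.py <<'E'
def state(tag="", view=None):
    th=np.radians(7); ex=np.array([np.cos(th),np.sin(th)]); ey=np.array([-ex[1],ex[0]])
    o=get_obs();t=o["eef_pos"]; print("tcp u,v,z",(t[:2]@ex).round(1),(t[:2]@ey).round(1),t[2].round(1),"F",o["force"].round(2))
    for n in("scene","side"):
        s=snap(n);P=cloud(s).reshape(-1,3);P=P[np.isfinite(P[:,0])];U=P[:,:2]@ex-482;V=P[:,:2]@ey+69.8;Z=P[:,2]
        def q(m,w,p): return (len(w[m]),np.percentile(w[m],p).round(1)) if m.sum()>5 else None
        a=abs(U)<75; t_=(U>25)|(U<-25)
        print(n,"front v",q(a&t_&(Z>20)&(Z<43)&(V>115)&(V<215),V,[50,95,99]),"lip v",q(a&t_&(Z>56)&(Z<72)&(V<-115)&(V>-215),V,[1,5,50]),
          "boxfront u",q((abs(V)<100)&(Z>15)&(Z<65)&(U<-70)&(U>-115),U,[5,50]))
        if view==n: cv2.imwrite(f"pics/{tag}.png",cv2.resize(s["img"][90:310,130:410],None,fx=2.5,fy=2.5))
E
python3 -c "
from h import *
state('s3','side')"
```

```text
tcp u,v,z 483.2 88.2 23.2 F [ 0.57  0.32 -0.5 ]
scene front v (225, array([190.6, 193.5, 199. ])) lip v (1009, array([-196.4, -195.8, -160.4])) boxfront u (410, array([-100.3,  -79.5]))
side front v (566, array([197.7, 201. , 201.8])) lip v (203, array([-191.1, -188.5, -141.6])) boxfront u (164, array([-101.7,  -81.1]))
```

View pics/s3.png

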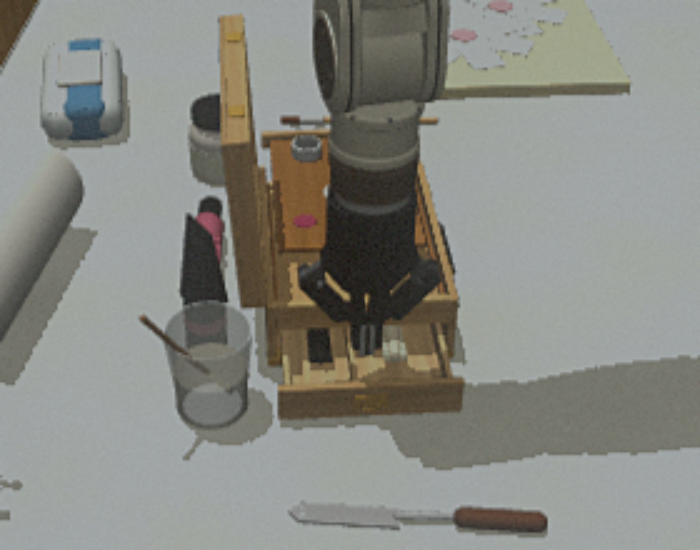

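The picture shows the fingertips at (367,350), visually past the drawer front, and the drawer has not moved. So the true tip height differs from what I assumed. I'll check the tip against depth before going on.

```bash
python3 - <<'E'
from h import *
for n in("side","scene"):
    s=snap(n);P=cloud(s);q=s["rotation"];r=R.from_quat(np.array(q)[[1,2,3,0]]).as_matrix();K=s["K"]
    t=get_obs()["eef_pos"]
    for dz in(0,40,80):
        c=r.T@(t+[0,0,dz]-s["origin"]);u=K[0,0]*c[0]/-c[2]+K[0,2];v=-K[1,1]*c[1]/-c[2]+K[1,2]
        print(n,dz,u.round(),v.round(),"depth pt",P[int(v),int(u)].round())
    if n=="side":
        for v in range(205,240,3): print(v,P[v,277].round(),s["img"][v,277])
E
```

```text
side 0 275.0 239.0 depth pt [471. 133.  12.]
side 40 275.0 226.0 depth pt [470. 158.  76.]
side 80 276.0 212.0 depth pt [469. 108.  72.]
205 [467. 159. 134.] [36 36 38]
208 [466.  63.  47.] [ 60  93 108]
211 [467. 140. 101.] [29 39 49]
214 [466. 146.  98.] [25 39 41]
217 [466. 149.  92.] [31 34 34]
220 [466. 156.  89.] [31 36 41]
223 [466. 158.  81.] [26 31 36]
226 [465. 158.  73.] [27 38 37]
229 [465. 158.  64.] [41 41 41]
232 [464. 112.  13.] [ 87 115 130]
235 [464. 126.  15.] [ 99 141 155]
238 [464. 132.  12.] [104 145 160]
scene 0 213.0 182.0 depth pt [464. 105.  72.]
scene 40 212.0 173.0 depth pt [468. 136.  77.]
scene 80 211.0 163.0 depth pt [465. 129. 124.]
```

```bash
python3 - <<'E'
from h import *
for f in("a.npz","b.npz"):
    P=cloud(dict(np.load(f))).reshape(-1,3);m=(abs(P[:,0]-221)<80)&(abs(P[:,1]-448)<80)&(P[:,2]>100)&(P[:,2]<400)
    print(f,np.percentile(P[m][:,2],[0,1,3,5,10]) if m.any() else None)
    q=P[m];q=q[q[:,2]<np.percentile(q[:,2],5)];print(np.c_[q.min(0),q.max(0)].round())
E
```

```text
a.npz [242.1642355  246.79072637 253.7046006  259.39561491 272.8446625 ]
[[192. 254.]
 [395. 494.]
 [242. 259.]]
b.npz [243.91150215 253.05697009 260.06359506 268.65872527 298.69277427]
[[231. 252.]
 [486. 502.]
 [244. 269.]]
```

Reported TCP z is about 35 mm lower than the real fingertip: depth puts the tip at z≈60 against 23 reported. The fingers therefore passed over the drawer front without touching it. I'll back out, descend further and check the tip height directly.

Call:
move_arm(
  moves=[
    [[0, 0, 0], [0, 0, 0.015], 0],
    [[0, 0, 0], [-0.002, 0.018, 0], 0],
    [[0, 0, 0], [-0.002, 0.018, 0], 0],
    [[0, 0, 0], [-0.002, 0.018, 0], 0],
    [[0, 0, 0], [-0.002, 0.018, 0], 0],
    [[0, 0, 0], [0, 0, -0.02], 0],
    [[0, 0, 0], [0, 0, -0.015], 0],
    [[0, 0, 0], [0, 0, 0], 0],
  ],
)

```text
time: 5.22
eef_pos: [459.2, 218.1, 1.6]
orientation: [-0.001, 0.663, 0.749, -0.002]
force: [0.2, 0.4, -0.2]
grip_width: -0.005
finger_force: 0.0
```

```bash
cat >> h.py <<'E'
def tip(tag=None):
    t=get_obs()["eef_pos"]; print("tcp",t.round(1),get_obs()["force"].round(2))
    for n in("scene","side"):
        s=snap(n);P=cloud(s);c=s["img"].max(-1)
        m=(abs(P[...,0]-t[0])<25)&(abs(P[...,1]-t[1])<20)&(P[...,2]>t[2]+5)&(P[...,2]<t[2]+90)&(c<70)
        q=P[m]
        if len(q): print(n,len(q),"low z",np.sort(q[:,2])[:12].round(),"x",np.percentile(q[:,0],[5,95]).round(),"y",np.percentile(q[:,1],[5,95]).round())
        if tag and n=="side": cv2.imwrite(f"pics/{tag}.png",cv2.resize(s["img"][90:310,130:410],None,fx=2.5,fy=2.5))
E
python3 -c "
from h import *
tip('s4')"
```

```text
tcp [459.2 218.1   1.6] [ 0.18  0.38 -0.24]
scene 172 low z [33. 34. 34. 37. 37. 38. 38. 38. 39. 39. 40. 40.] x [437. 479.] y [204. 220.]
side 277 low z [35. 35. 35. 38. 38. 38. 39. 40. 40. 40. 41. 41.] x [437. 482.] y [214. 233.]
```

View pics/s4.png

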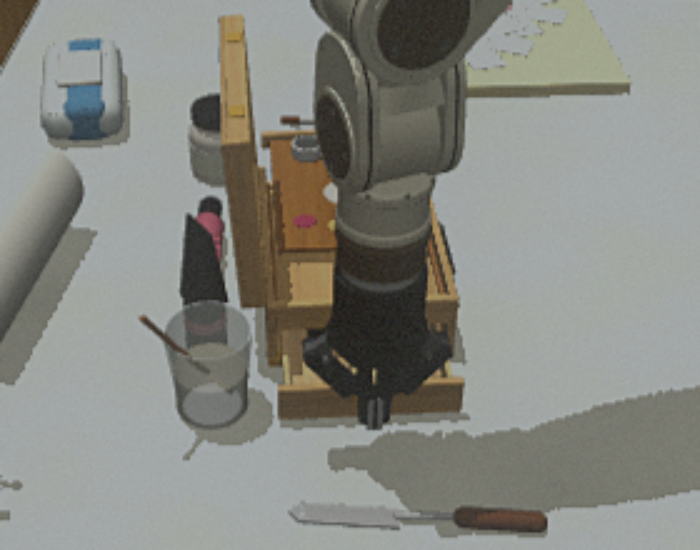

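The fingertips are at (373,420) in the crop, in front of the drawer face, with the tip at z≈34 (a constant offset of about +33). I'll lower by 12 mm and push.

Call:
move_arm(
  moves=[
    [[0, 0, 0], [0, 0, -0.012], 0],
    [[0, 0, 0], [0.0005, -0.005, 0], 0],
    [[0, 0, 0], [0.0005, -0.005, 0], 0],
    [[0, 0, 0], [0.0005, -0.004, 0], 0],
    [[0, 0, 0], [0.0005, -0.003, 0], 0],
    [[0, 0, 0], [0.0005, -0.003, 0], 0],
    [[0, 0, 0], [0.0005, -0.004, 0], 0],
    [[0, 0, 0], [0.0005, -0.004, 0], 0],
  ],
)

```text
time: 6.32
eef_pos: [464.4, 190.7, -8.6]
orientation: [-0.0, 0.663, 0.749, 0.0]
force: [0.4, 1.4, 0.4]
grip_width: 0.001
finger_force: 0.8
```

```bash
python3 -c "
from h import *
state()"
```

```text
tcp u,v,z 484.2 132.7 -8.6 F [0.4  1.44 0.39]
scene front v (208, array([183.5, 188. , 191.7])) lip v (1014, array([-196.4, -195.6, -161.1])) boxfront u (401, array([-100.3,  -79.4]))
side front v (375, array([191.1, 193.3, 194. ])) lip v (200, array([-190. , -186.7, -140.1])) boxfront u (188, array([-101.4,  -79.5]))
```

Contact made: 1.4 N and the drawer is moving. Continuing.

Call:
move_arm(
  moves=[
    [[0, 0, 0], [0.0006, -0.005, 0], 0],
    [[0, 0, 0], [0.0006, -0.005, 0], 0],
    [[0, 0, 0], [0.0006, -0.005, 0], 0],
    [[0, 0, 0], [0.0006, -0.005, 0], 0],
    [[0, 0, 0], [0.0006, -0.005, 0], 0],
    [[0, 0, 0], [0.0006, -0.005, 0], 0],
    [[0, 0, 0], [0.0006, -0.005, 0], 0],
    [[0, 0, 0], [0.0006, -0.005, 0], 0],
  ],
)

```text
time: 7.42
eef_pos: [469.3, 150.2, -8.7]
orientation: [0.0, 0.663, 0.749, 0.0]
force: [1.0, 1.6, 0.3]
grip_width: 0.003
finger_force: 0.8
```

Call:
move_arm(
  moves=[
    [[0, 0, 0], [0.0005, -0.004, 0], 0],
    [[0, 0, 0], [0.0005, -0.004, 0], 0],
    [[0, 0, 0], [0.0004, -0.003, 0], 0],
    [[0, 0, 0], [0.0004, -0.003, 0], 0],
    [[0, 0, 0], [0.0003, -0.002, 0], 0],
    [[0, 0, 0], [0, 0, 0], 0],
  ],
)

```text
time: 8.18
eef_pos: [470.8, 134.1, -8.9]
orientation: [0.0, 0.663, 0.749, -0.0]
force: [-1.4, 0.3, 0.3]
grip_width: 0.0
finger_force: 0.2
```

```bash
python3 -c "
from h import *
state()"
```

```text
tcp u,v,z 483.7 75.7 -8.9 F [-1.39  0.26  0.33]
scene front v None lip v (1004, array([-196.4, -195.6, -160.6])) boxfront u (403, array([-100.3,  -79.5]))
side front v (311, array([134.9, 137.2, 137.9])) lip v (204, array([-191.7, -188.1, -142. ])) boxfront u (224, array([-101.2,  -79.7]))
```

Call:
move_arm(
  moves=[
    [[0, 0, 0], [0.0002, -0.0015, 0], 0],
    [[0, 0, 0], [0.0002, -0.0015, 0], 0],
    [[0, 0, 0], [0.0001, -0.001, 0], 0],
    [[0, 0, 0], [0.0001, -0.001, 0], 0],
    [[0, 0, 0], [0, 0, 0], 0],
  ],
)

```text
time: 8.9
eef_pos: [471.8, 129.3, -8.8]
orientation: [0.0, 0.663, 0.749, -0.0]
force: [-1.2, -0.0, -0.6]
grip_width: -0.003
finger_force: 0.5
```

Call:
move_arm(
  moves=[
    [[0, 0, 0], [0.0001, -0.001, 0], 0],
    [[0, 0, 0], [0, 0, 0], 0],
  ],
)

```text
time: 9.15
eef_pos: [472.0, 128.4, -8.8]
orientation: [0.0, 0.663, 0.749, -0.0]
force: [-0.8, 0.3, -0.6]
grip_width: 0.001
finger_force: 0.6
```

Call:
move_arm(
  moves=[
    [[0, 0, 0], [0.0001, -0.001, 0], 0],
    [[0, 0, 0], [0, 0, 0], 0],
  ],
)

```text
time: 9.4
eef_pos: [472.1, 127.4, -8.8]
orientation: [0.0, 0.663, 0.749, 0.0]
force: [-0.7, 0.8, 0.2]
grip_width: 0.001
finger_force: 0.6
```

Call:
move_arm(
  moves=[
    [[0, 0, 0], [0.0001, -0.0007, 0], 0],
    [[0, 0, 0], [0, 0, 0], 0],
  ],
)

```text
time: 9.65
eef_pos: [472.2, 126.8, -8.8]
orientation: [0.0, 0.663, 0.749, 0.0]
force: [0.5, 1.1, -1.1]
grip_width: 0.002
finger_force: 0.6
```

Call:
move_arm(
  moves=[
    [[0, 0, 0], [0.0001, -0.0007, 0], 0],
    [[0, 0, 0], [0, 0, 0], 0],
  ],
)

```text
time: 9.9
eef_pos: [472.2, 126.3, -8.8]
orientation: [-0.0, 0.663, 0.749, 0.0]
force: [0.3, 2.5, -0.4]
grip_width: -0.001
finger_force: 1.2
```

```bash
python3 -c "
from h import *
state()"
```

```text
tcp u,v,z 484.1 67.8 -8.8 F [ 0.26  2.53 -0.43]
scene front v None lip v (1012, array([-196.2, -195.5, -160. ])) boxfront u (406, array([-100.2,  -79.3]))
side front v (298, array([126.9, 129.4, 130.1])) lip v (202, array([-191.7, -188.9, -142.2])) boxfront u (215, array([-101.3,  -79.7]))
```

Call:
move_arm(
  moves=[
    [[0, 0, 0], [0, -0.0004, 0], 0],
    [[0, 0, 0], [0, 0, 0], 0],
  ],
)

```text
time: 10.25
eef_pos: [472.2, 126.3, -8.7]
orientation: [-0.0, 0.663, 0.749, 0.0]
force: [-0.7, 5.1, -0.6]
grip_width: 0.003
finger_force: 2.5
```

Call:
move_arm(
  moves=[
    [[0, 0, 0], [0, -0.0004, 0], 0],
    [[0, 0, 0], [0, 0, 0], 0],
  ],
)

```text
time: 10.5
eef_pos: [472.2, 126.4, -8.7]
orientation: [-0.001, 0.663, 0.749, 0.001]
force: [-2.0, 5.7, -2.0]
grip_width: 0.004
finger_force: 3.1
```

The drawer is home: 5.7 N and no further motion. Now round to the palette side.

Call:
move_arm(
  moves=[
    [[0, 0, 0], [0, 0.003, 0], 0],
    [[0, 0, 0], [-0.002, 0.02, 0], 0],
    [[0, 0, 0], [0, 0, 0.05], 0],
    [[0, 0, 0], [0, 0, 0.06], 0],
    [[0, 0, 0], [0, 0, 0.06], 0],
    [[0, 0, 0], [-0.0125, -0.0375, 0], 0],
    [[0, 0, 0], [-0.0125, -0.0375, 0], 0],
    [[0, 0, 0], [-0.0125, -0.0375, 0], 0],
  ],
)

```text
time: 11.5
eef_pos: [432.4, 33.8, 161.6]
orientation: [0.001, 0.663, 0.749, -0.001]
force: [-0.1, -0.5, -0.2]
grip_width: 0.001
finger_force: 0.0
```

Call:
move_arm(
  moves=[
    [[0, 0, 0], [-0.0125, -0.0375, 0], 0],
    [[0, 0, 0], [0.013, -0.04, 0], 0],
    [[0, 0, 0], [0.016, -0.04, 0], 0],
    [[0, 0, 0], [0.018, -0.04, 0], 0],
    [[0, 0, 0], [0.018, -0.04, 0], 0],
    [[0, 0, 0], [0.018, -0.04, 0], 0],
    [[0, 0, 0], [0.016, -0.04, 0], 0],
    [[0, 0, 0], [0, 0, 0], 0],
  ],
)

```text
time: 12.5
eef_pos: [519.3, -245.2, 160.5]
orientation: [0.0, 0.664, 0.747, -0.001]
force: [0.3, 1.0, -0.2]
grip_width: -0.002
finger_force: 0.0
```

Call:
move_arm(
  moves=[
    [[0, 0, 0], [0, 0, -0.045], 0],
    [[0, 0, 0], [0, 0, -0.045], 0],
    [[0, 0, 0], [0, 0, -0.033], 0],
    [[0, 0, 0], [0, 0, -0.01], 0],
    [[0, 0, 0], [0, 0, 0], 0],
  ],
)

```text
time: 13.12
eef_pos: [518.9, -241.4, 28.4]
orientation: [-0.0, 0.663, 0.749, -0.0]
force: [0.2, -0.0, -0.2]
grip_width: -0.002
finger_force: 0.0
```

```bash
python3 -c "
from h import *
tip();state()"
```

```text
tcp [ 518.9 -241.4   28.4] [ 0.21 -0.02 -0.23]
scene 179 low z [59. 61. 63. 64. 64. 65. 65. 66. 66. 66. 67. 67.] x [496. 533.] y [-255. -243.]
side 165 low z [62. 63. 63. 64. 65. 66. 66. 67. 67. 68. 68. 68.] x [499. 539.] y [-240. -227.]
tcp u,v,z 487.0 -303.8 29.9 F [ 0.24 -0.07  0.01]
scene front v None lip v (499, array([-196.4, -195.5, -154.7])) boxfront u (413, array([-100.3,  -79.3]))
side front v (308, array([127.1, 129.7, 130.6])) lip v (390, array([-191. , -188.2, -141. ])) boxfront u (234, array([-100.9,  -79.5]))
```

Call:
move_arm(
  moves=[
    [[0, 0, 0], [-0.003, 0.003, -0.003], 0],
    [[0, 0, 0], [-0.0006, 0.005, 0], 0],
    [[0, 0, 0], [-0.0006, 0.005, 0], 0],
    [[0, 0, 0], [-0.0006, 0.005, 0], 0],
    [[0, 0, 0], [-0.0006, 0.005, 0], 0],
    [[0, 0, 0], [-0.0004, 0.003, 0], 0],
    [[0, 0, 0], [-0.0004, 0.003, 0], 0],
    [[0, 0, 0], [-0.0005, 0.004, 0], 0],
  ],
)

```text
time: 14.32
eef_pos: [512.6, -208.9, 25.2]
orientation: [0.0, 0.663, 0.749, -0.0]
force: [1.1, -1.6, 0.2]
grip_width: -0.0
finger_force: 0.6
```

Call:
move_arm(
  moves=[
    [[0, 0, 0], [-0.0006, 0.004, 0], 0],
    [[0, 0, 0], [-0.0006, 0.004, 0], 0],
    [[0, 0, 0], [-0.0006, 0.004, 0], 0],
  ],
)

```text
time: 14.7
eef_pos: [510.9, -196.5, 25.3]
orientation: [0.0, 0.663, 0.749, 0.0]
force: [1.4, -1.2, 0.0]
grip_width: -0.001
finger_force: 0.6
```

```bash
python3 -c "
from h import *
state('s5','scene')"
```

```text
tcp u,v,z 483.1 -257.3 25.3 F [ 1.42 -1.22  0.05]
scene front v None lip v (331, array([-177.8, -177.3, -152.4])) boxfront u (396, array([-100.3,  -79.5]))
side front v (304, array([127. , 129.5, 131.1])) lip v (267, array([-171.4, -169.2, -138.5])) boxfront u (216, array([-101.4,  -79.9]))
```

Call:
move_arm(
  moves=[
    [[0, 0, 0], [-0.0006, 0.005, 0], 0],
    [[0, 0, 0], [-0.0006, 0.005, 0], 0],
    [[0, 0, 0], [-0.0006, 0.005, 0], 0],
    [[0, 0, 0], [-0.0006, 0.005, 0], 0],
    [[0, 0, 0], [-0.0006, 0.005, 0], 0],
    [[0, 0, 0], [-0.0006, 0.005, 0], 0],
    [[0, 0, 0], [-0.0005, 0.004, 0], 0],
    [[0, 0, 0], [-0.0004, 0.003, 0], 0],
  ],
)

```text
time: 15.8
eef_pos: [506.1, -159.4, 25.2]
orientation: [-0.0, 0.663, 0.749, -0.0]
force: [-0.8, -1.7, 0.2]
grip_width: 0.003
finger_force: 0.6
```

Call:
move_arm(
  moves=[
    [[0, 0, 0], [-0.0003, 0.002, 0], 0],
    [[0, 0, 0], [-0.0003, 0.002, 0], 0],
    [[0, 0, 0], [-0.0002, 0.0015, 0], 0],
    [[0, 0, 0], [0, 0, 0], 0],
  ],
)

```text
time: 16.3
eef_pos: [505.4, -153.9, 25.2]
orientation: [-0.0, 0.663, 0.749, 0.0]
force: [-0.3, -0.3, -0.0]
grip_width: -0.001
finger_force: 0.2
```

```bash
python3 -c "
from h import *
state()"
```

```text
tcp u,v,z 482.9 -214.3 25.2 F [-0.33 -0.33 -0.03]
scene front v None lip v (143, array([-135. , -134.6, -133.1])) boxfront u (399, array([-100.3,  -88.7]))
side front v (306, array([127.3, 129.9, 130.6])) lip v (74, array([-134.6, -128.6, -124.5])) boxfront u (183, array([-101.9,  -80.7]))
```

Call:
move_arm(
  moves=[
    [[0, 0, 0], [-0.0002, 0.0015, 0], 0],
    [[0, 0, 0], [-0.0001, 0.001, 0], 0],
    [[0, 0, 0], [-0.0001, 0.001, 0], 0],
    [[0, 0, 0], [0, 0, 0], 0],
  ],
)

```text
time: 16.9
eef_pos: [505.0, -150.5, 25.2]
orientation: [-0.0, 0.663, 0.749, 0.0]
force: [0.6, -0.6, -0.7]
grip_width: 0.001
finger_force: 0.4
```

Call:
move_arm(
  moves=[
    [[0, 0, 0], [-0.0001, 0.001, 0], 0],
    [[0, 0, 0], [0, 0, 0], 0],
  ],
)

```text
time: 17.15
eef_pos: [504.9, -149.7, 25.2]
orientation: [0.0, 0.663, 0.749, -0.0]
force: [0.9, -1.6, -1.3]
grip_width: -0.004
finger_force: 0.7
```

Call:
move_arm(
  moves=[
    [[0, 0, 0], [-0.0001, 0.0007, 0], 0],
    [[0, 0, 0], [0, 0, 0], 0],
  ],
)

```text
time: 17.4
eef_pos: [504.9, -149.8, 25.2]
orientation: [0.001, 0.663, 0.749, -0.001]
force: [0.5, -5.0, -2.6]
grip_width: 0.001
finger_force: 2.3
```

Palette is home (5 N, TCP stopped; the drawer and lip stops agree with 256 mm plus finger width). Now over and behind the lid.

Call:
move_arm(
  moves=[
    [[0, 0, 0], [0, -0.003, 0], 0],
    [[0, 0, 0], [0, -0.022, 0], 0],
    [[0, 0, 0], [0, 0, 0.06], 0],
    [[0, 0, 0], [0, 0, 0.06], 0],
    [[0, 0, 0], [0, 0, 0.06], 0],
    [[0, 0, 0], [0, 0, 0.06], 0],
    [[0, 0, 0], [0, 0, 0], 0],
  ],
)

```text
time: 18.27
eef_pos: [507.6, -174.2, 271.3]
orientation: [0.005, 0.663, 0.749, 0.003]
force: [-0.1, -0.1, -1.5]
grip_width: 0.006
finger_force: 0.0
```

Call:
move_arm(
  moves=[
    [[0, 0, 0], [0.028, 0.036, 0], 0],
    [[0, 0, 0], [0.028, 0.036, 0], 0],
    [[0, 0, 0], [0.028, 0.036, 0], 0],
    [[0, 0, 0], [0.028, 0.036, 0], 0],
    [[0, 0, 0], [0.029, 0.037, 0], 0],
    [[0, 0, 0], [0, 0, 0], 0],
  ],
)

```text
time: 19.02
eef_pos: [646.2, 10.7, 261.9]
orientation: [-0.002, 0.661, 0.75, -0.001]
force: [-0.1, 0.6, -0.4]
grip_width: -0.001
finger_force: 0.0
```

```bash
cat >> h.py <<'E'
def lid():
    th=np.radians(7); ex=np.array([np.cos(th),np.sin(th)]); ey=np.array([-ex[1],ex[0]])
    t=get_obs()["eef_pos"];print("TCP U,V,z",(t[:2]@ex-482).round(1),(t[:2]@ey+71).round(1),t[2].round(1),get_obs()["force"].round(2))
    for n in("scene","side"):
        s=snap(n);P=cloud(s).reshape(-1,3);c=s["img"].reshape(-1,3).astype(int);k=np.isfinite(P[:,0])&(c[:,2]>c[:,0]+25);P=P[k]
        U=P[:,:2]@ex-482;V=P[:,:2]@ey+71;Z=P[:,2];m=(abs(abs(V)-85)<30)&(U>-115)&(U<150)&(Z>70)&(Z<290)
        if m.sum()>10:
            i=Z[m]>np.percentile(Z[m],95);print(n,m.sum(),"z",np.percentile(Z[m],[50,95,99.5]).round(),"U at top",np.percentile(U[m][i],[2,50,98]).round(),"Umin/max",np.percentile(U[m],[1,99]).round())
E
python3 -c "
from h import *
lid();state()"
```

```text
TCP U,V,z 160.7 2.9 261.9 [-0.09  0.6  -0.42]
scene 1486 z [117. 255. 257.] U at top [101. 108. 117.] Umin/max [-88. 124.]
side 589 z [153. 256. 257.] U at top [100. 106. 116.] Umin/max [-90. 123.]
tcp u,v,z 641.2 -70.9 263.4 F [-0.2   0.51 -0.25]
scene front v None lip v (185, array([-131.1, -130.5, -129.1])) boxfront u (404, array([-100.3,  -79.7]))
side front v (308, array([127.1, 129.5, 130.4])) lip v (62, array([-132.2, -126.2, -121.1])) boxfront u (177, array([-101.8,  -80.7]))
```

Call:
move_arm(
  moves=[
    [[0, 0, 0], [0, 0, -0.035], 0],
    [[0, 0, 0], [0, 0, -0.033], 0],
    [[0, 0, 0], [-0.006, -0.001, 0], 0],
    [[0, 0, 0], [0, 0, 0], 0],
  ],
)

```text
time: 19.73
eef_pos: [639.6, 5.2, 199.2]
orientation: [0.001, 0.663, 0.748, 0.001]
force: [0.6, -0.6, 1.0]
grip_width: 0.002
finger_force: 0.0
```

```bash
python3 -c "
from h import *
tip('s6');lid()"
```

```text
tcp [639.6   5.2 199.2] [ 0.58 -0.6   0.96]
scene 279 low z [231. 231. 234. 234. 235. 235. 235. 235. 235. 236. 236. 237.] x [618. 656.] y [-9.  7.]
side 286 low z [231. 232. 232. 233. 234. 235. 236. 236. 236. 237. 237. 237.] x [618. 661.] y [ 4. 20.]
TCP U,V,z 154.6 -1.5 199.8 [0.27 0.52 0.18]
scene 1493 z [111. 255. 257.] U at top [101. 108. 120.] Umin/max [-89. 124.]
side 510 z [ 83. 256. 257.] U at top [101. 107. 116.] Umin/max [-90. 123.]
```

View pics/s6.png

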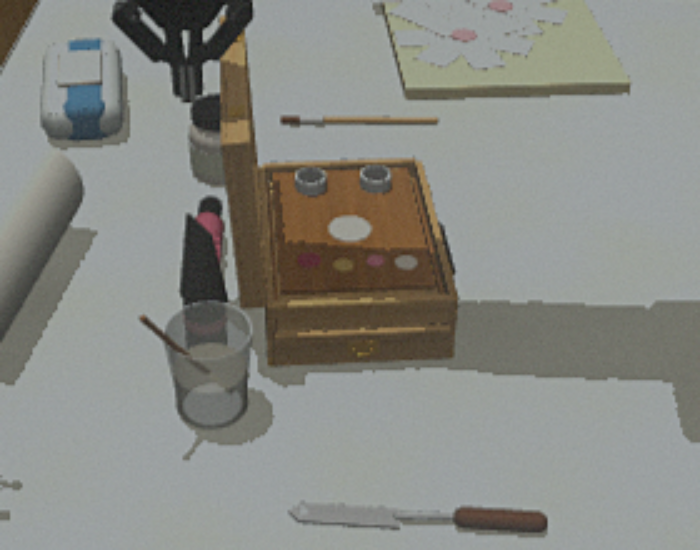

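Drawer and palette look fully home in the view. The fingers hang behind the lid at (187,85). I'll raise slightly for linkage clearance and start pushing the lid over.

Call:
move_arm(
  moves=[
    [[0, 0, 0], [0, 0, 0.008], 0],
    [[0, 0, 0], [-0.006, -0.001, 0], 0],
    [[0, 0, 0], [-0.005, -0.0005, 0], 0],
    [[0, 0, 0], [-0.004, -0.0005, 0], 0],
    [[0, 0, 0], [-0.003, -0.0005, 0], 0],
    [[0, 0, 0], [-0.004, -0.0005, 0], 0],
    [[0, 0, 0], [-0.004, -0.0005, 0], 0],
  ],
)

```text
time: 20.8
eef_pos: [614.2, 2.5, 205.8]
orientation: [0.001, 0.663, 0.749, 0.001]
force: [2.4, 0.5, 2.3]
grip_width: -0.004
finger_force: 1.3
```

Call:
move_arm(
  moves=[
    [[0, 0, 0], [-0.006, -0.0007, 0], 0],
    [[0, 0, 0], [-0.006, -0.0007, 0], 0],
    [[0, 0, 0], [-0.006, -0.0007, 0], 0],
    [[0, 0, 0], [-0.006, -0.0007, 0], 0],
    [[0, 0, 0], [-0.006, -0.0007, 0], 0],
  ],
)

```text
time: 21.42
eef_pos: [583.2, -1.2, 205.2]
orientation: [0.0, 0.663, 0.749, -0.0]
force: [2.0, -1.0, 0.5]
grip_width: 0.002
finger_force: 1.1
```

```bash
python3 -c "
from h import *
lid()"
```

```text
TCP U,V,z 96.7 -1.3 205.2 [ 2.01 -0.95  0.52]
scene 1148 z [ 86. 256. 257.] U at top [68. 78. 82.] Umin/max [-89. 105.]
side 630 z [161. 256. 258.] U at top [65. 76. 80.] Umin/max [-90. 111.]
```

Lid follows at about 2 N. Continuing along the arc.

Call:
move_arm(
  moves=[
    [[0, 0, 0], [-0.007, -0.0009, -0.001], 0],
    [[0, 0, 0], [-0.007, -0.0009, -0.001], 0],
    [[0, 0, 0], [-0.007, -0.0009, -0.001], 0],
    [[0, 0, 0], [-0.007, -0.0009, -0.001], 0],
    [[0, 0, 0], [-0.007, -0.0009, -0.002], 0],
    [[0, 0, 0], [-0.007, -0.0009, -0.002], 0],
    [[0, 0, 0], [-0.007, -0.0009, -0.002], 0],
    [[0, 0, 0], [-0.007, -0.0009, -0.002], 0],
  ],
)

```text
time: 22.52
eef_pos: [527.2, -8.3, 192.8]
orientation: [-0.0, 0.663, 0.749, -0.0]
force: [2.9, 1.2, -0.1]
grip_width: -0.002
finger_force: 0.7
```

Call:
move_arm(
  moves=[
    [[0, 0, 0], [-0.0065, -0.0008, -0.003], 0],
    [[0, 0, 0], [-0.0065, -0.0008, -0.003], 0],
    [[0, 0, 0], [-0.0065, -0.0008, -0.0035], 0],
    [[0, 0, 0], [-0.0065, -0.0008, -0.0035], 0],
    [[0, 0, 0], [-0.006, -0.0007, -0.004], 0],
    [[0, 0, 0], [-0.006, -0.0007, -0.0045], 0],
    [[0, 0, 0], [-0.006, -0.0007, -0.0045], 0],
    [[0, 0, 0], [-0.0055, -0.0007, -0.0045], 0],
  ],
)

```text
time: 23.52
eef_pos: [477.9, -14.2, 162.4]
orientation: [0.0, 0.663, 0.749, -0.0]
force: [1.9, 0.2, 1.1]
grip_width: -0.006
finger_force: 0.5
```

```bash
python3 -c "
from h import *
lid();state('s7','side')"
```

```text
TCP U,V,z -9.4 -1.4 162.4 [1.91 0.2  1.1 ]
scene 1796 z [147. 203. 206.] U at top [-38. -34. -30.] Umin/max [-89. 104.]
side 1777 z [145. 200. 205.] U at top [-43. -35. -28.] Umin/max [-89. 102.]
tcp u,v,z 471.6 -72.2 162.0 F [-0.47  0.67  0.13]
scene front v None lip v (198, array([-131. , -130.5, -128.9])) boxfront u (399, array([-100.4,  -88.6]))
side front v (307, array([127.2, 129.5, 131.1])) lip v None boxfront u (153, array([-101.5,  -81.1]))
```

View pics/s7.png

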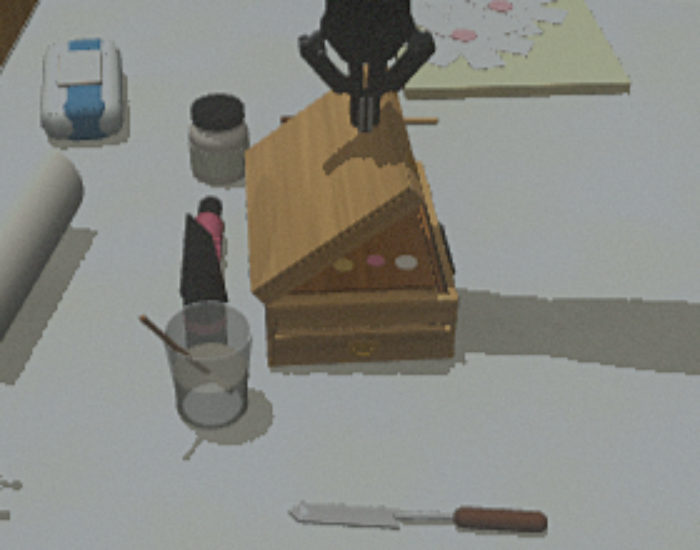

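Lid is at about 40°, fingertips on its outer face at (365,125), and the box has not moved. Continuing down.

Call:
move_arm(
  moves=[
    [[0, 0, 0], [-0.005, -0.0006, -0.005], 0],
    [[0, 0, 0], [-0.005, -0.0006, -0.005], 0],
    [[0, 0, 0], [-0.005, -0.0006, -0.005], 0],
    [[0, 0, 0], [-0.004, -0.0005, -0.006], 0],
    [[0, 0, 0], [-0.004, -0.0005, -0.006], 0],
    [[0, 0, 0], [-0.004, -0.0005, -0.006], 0],
    [[0, 0, 0], [-0.004, -0.0005, -0.006], 0],
    [[0, 0, 0], [-0.004, -0.0005, -0.006], 0],
  ],
)

```text
time: 24.72
eef_pos: [443.3, -18.5, 117.3]
orientation: [0.0, 0.663, 0.749, 0.0]
force: [0.8, 0.0, 0.9]
grip_width: -0.001
finger_force: 0.4
```

Call:
move_arm(
  moves=[
    [[0, 0, 0], [-0.003, -0.0004, -0.005], 0],
    [[0, 0, 0], [-0.003, -0.0003, -0.005], 0],
    [[0, 0, 0], [-0.002, -0.0003, -0.005], 0],
    [[0, 0, 0], [-0.002, -0.0003, -0.005], 0],
    [[0, 0, 0], [-0.001, -0.0002, -0.004], 0],
  ],
)

```text
time: 25.35
eef_pos: [431.9, -20.0, 93.3]
orientation: [-0.0, 0.663, 0.749, -0.0]
force: [-0.3, 0.1, 1.4]
grip_width: -0.004
finger_force: 0.3
```

```bash
python3 -c "
from h import *
lid()"
```

```text
TCP U,V,z -55.7 -1.5 93.3 [-0.34  0.1   1.37]
scene 2192 z [109. 123. 126.] U at top [-84. -77. -59.] Umin/max [-88.  93.]
side 1910 z [110. 123. 125.] U at top [-85. -77. -58.] Umin/max [-85.  92.]
```

Call:
move_arm(
  moves=[
    [[0, 0, 0], [-0.001, 0, -0.004], 0],
    [[0, 0, 0], [-0.001, 0, -0.003], 0],
    [[0, 0, 0], [-0.001, 0, -0.003], 0],
    [[0, 0, 0], [-0.001, 0, -0.003], 0],
    [[0, 0, 0], [0, 0, -0.003], 0],
    [[0, 0, 0], [0, 0, -0.002], 0],
    [[0, 0, 0], [0, 0, -0.002], 0],
    [[0, 0, 0], [0, 0, 0], 0],
  ],
)

```text
time: 26.45
eef_pos: [428.2, -20.0, 73.5]
orientation: [-0.0, 0.663, 0.749, -0.0]
force: [-0.6, 0.9, 0.8]
grip_width: 0.0
finger_force: 0.0
```

```bash
python3 -c "
from h import *
lid()"
```

```text
TCP U,V,z -59.4 -1.0 73.5 [-0.59  0.9   0.77]
scene 2206 z [100. 102. 104.] U at top [-88. -53.  61.] Umin/max [-89.  90.]
side 1805 z [101. 103. 105.] U at top [-87. -51.  65.] Umin/max [-87.  92.]
```

Call:
move_arm(
  moves=[
    [[0, 0, 0], [0, 0, -0.0015], 0],
    [[0, 0, 0], [0, 0, -0.0015], 0],
    [[0, 0, 0], [0, 0, -0.001], 0],
    [[0, 0, 0], [0, 0, 0], 0],
  ],
)

```text
time: 27.05
eef_pos: [428.3, -20.0, 70.9]
orientation: [0.0, 0.663, 0.749, 0.0]
force: [-3.4, -1.0, 10.3]
grip_width: 0.0
finger_force: 5.3
```

Call:
move_arm(
  moves=[
    [[0, 0, 0], [0, 0, -0.001], 0],
    [[0, 0, 0], [0, 0, 0], 0],
  ],
)

```text
time: 27.3
eef_pos: [428.4, -20.0, 70.8]
orientation: [0.001, 0.663, 0.749, 0.0]
force: [-6.5, 0.6, 18.7]
grip_width: -0.002
finger_force: 9.1
```

Call:
move_arm(
  moves=[
    [[0, 0, 0], [0, 0, -0.001], 0],
    [[0, 0, 0], [0, 0, 0], 0],
  ],
)

```text
time: 27.55
eef_pos: [428.4, -20.0, 70.7]
orientation: [0.001, 0.663, 0.749, 0.001]
force: [-9.0, 0.4, 24.6]
grip_width: 0.001
finger_force: 13.0
```

The lid has bottomed out: 25 N with no further travel. Releasing, then checking.

Call:
move_arm(
  moves=[
    [[0, 0, 0], [0, 0, 0.002], 0],
    [[0, 0, 0], [0, 0, 0.003], 0],
    [[0, 0, 0], [0, 0, 0.04], 0],
    [[0, 0, 0], [0, 0, 0.06], 0],
    [[0, 0, 0], [-0.03, 0, 0.06], 0],
    [[0, 0, 0], [-0.04, 0, 0.03], 0],
    [[0, 0, 0], [-0.04, 0, 0], 0],
    [[0, 0, 0], [0, 0, 0], 0],
  ],
)

```text
time: 28.55
eef_pos: [318.6, -20.0, 259.1]
orientation: [0.0, 0.663, 0.749, 0.0]
force: [0.4, 0.8, 0.7]
grip_width: -0.002
finger_force: 0.0
```

```bash
python3 -c "
from h import *
lid();state('s8','side')"
```

```text
TCP U,V,z -168.2 12.4 259.1 [0.41 0.81 0.73]
scene 2961 z [ 99. 101. 102.] U at top [-80.  -6.  87.] Umin/max [-89.  89.]
side 2056 z [100. 102. 103.] U at top [-86.   6.  89.] Umin/max [-88.  91.]
tcp u,v,z 315.9 -58.9 258.6 F [ 0.2  -0.6  -0.43]
scene front v None lip v (174, array([-130.7, -130.4, -129.1])) boxfront u (196, array([-101.1,  -93.8]))
side front v (309, array([127. , 129.6, 130.6])) lip v None boxfront u None
```

View pics/s8.png

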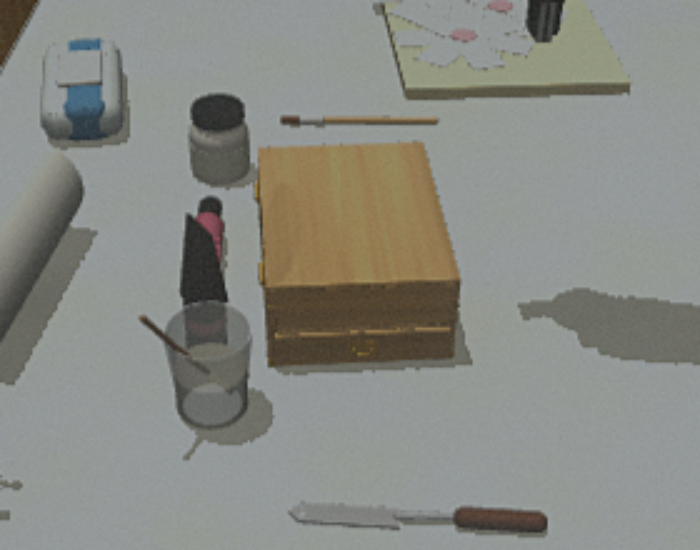

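The box is shut and flat (top at z≈100), the drawer and palette are home, and everything around it is where it was.

```bash
python3 -c "
from h import *
print(hand_in())"
```

```text
the job is handed in; nothing more can be done
None
```

The painting box is packed: I pushed the drawer and then the palette fully home, then closed the lid and pressed it shut, with no visible shift of the box or the items around it, and handed the job in at about 29 s of the 72 s limit; the first drawer push passed over the front because the fingertips sit about 33 mm above the reported tool position, and I corrected for that.

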